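# Slide the offcut crate home and turn the button

## Task

Put the tall, heavy crate of hardwood offcuts away so that the saw's vibration cannot walk it off the bench: push it low, near its base, so that it slides upright without rocking or being lifted, until it stands square and fully home against the back stop of its bay. Then push the wooden turn-button round with a fingertip as far as it goes, so that it lies straight across the front of the crate, and move clear. Never touch the crate's handle, and leave the glue bottle, the wax tin and the faceted block where they stand.

Things in the scene. Friction and masses are not known exactly. Their poses are not given: they have to be found in the camera images.
- crate: tall loose crate of pale slats, full of offcuts: 110 deep (x), 160 wide (y), flat walls 220 high. Origin: centre of underside, z up. Its x is within 0.2 rad of the bay's at the start: the +x face goes to the back stop, the -x face looks away from the bay. About 2 kg; 6 to 17 N slide it (friction 0.48 to 0.72). Pushed within 50 mm of the bench it slides, 75 mm up or more it may tip over
- handle: the crate's handle, not to be touched: two 50 wide upright boards on its ends (y = +-74) and a 24 mm dowel between them along y, axis 285 above the crate's underside, top 305; origin at the middle of the crate's top, 220 above its underside
- bay: beech battens, open to the robot's right. Origin: where the crate's origin is when fully home; x into the bay, to the robot's left (world +y within 0.2 rad); y back towards the robot. Back stop 40 high, front face at x = 55, y +-116. Side rails 22 high, x -30 to 55, inner faces y = +-94 (14 play each side of the crate). 34 square block, 18 high, at x -72, y -128 carries the turn-button (mm)
- turn_button (a joint): dark wooden bar on an upright pivot: 24 wide, its round end 100 from the pivot, 19 to 37 above the bench. 0 rad: points to bay -x (robot's right); negative: swung outwards to bay -y, starts at -0.7 to -0.35; 1.571: closed at its limit, along bay +y across the crate's outer face, 5 mm clear of a crate fully home. Clockwise from above as it grows; about 1 N at its end turns it; stays where left
- button_pivot (a point): pivot axis of the turn-button, at bay x = -72, y = -128 mm (far side of the bay's mouth), 28 mm above the bench (mid-height of the button)
- button_tip (a point): round free end of the turn-button, 100 mm from the pivot, 28 mm above the bench
- glue_bottle: white glue bottle with orange cap, 60 mm across, 170 mm tall, beside the bay; origin at the centre of its underside; to be left alone
- wax_tin: green wax tin, 72 mm across, 60 mm tall, beside the bay; origin at the centre of its underside; to be left alone
- faceted_block: dark eight-sided walnut workpiece, 72 mm across, 62 mm tall, beside the bay; origin at the centre of its underside; to be left alone

How it is judged:
By the outcome, as a careful person would: the job done as asked, in the order asked, and still so for the second after the job is handed in, with the robot touching nothing.
It also fails if it takes over 72 s, if anything falls off the work surface, if the arm or the gripper's body presses on something with over 40 N, if the wrist force passes 120 N, or if a joint passes its speed limit or range.

## Robot

A 7-joint arm with a two-finger parallel gripper is mounted at the origin on the work surface. World frame = base frame: x ahead of the robot, y to its left, z up, the work surface at z = 0. Lengths are in m, angles in rad, forces in N, time in s.
With the tool pointing down it reaches from about 0.4 to 0.925 m from the base axis. Payload 5.6 kg.
Tool frame: the origin (TCP) lies at the very end of the fingers, on their centre line; the grasp point (between the pads) lies 19 mm behind it; y points along the fingers, x is the direction in which the jaws open and shut, and the axes are right-handed (so a half turn about y gives the same grasp; the last joint's range is limited). The gripper opens to 85 mm and grips with 20 to 120 N. Pads are 22 mm wide; open, the fingers measure 114 mm over their backs; the gripper's body (76 mm by 85 mm) begins 54 mm behind the grasp point. The pads swing forward as they close: fully open they stand 13 mm farther back than shut.
Start: joints at [1.069, 0.468, -0.012, 1.603, 0.006, 1.071, -0.056], TCP at [0.288, -0.583, 0.231] pointing down, gripper open.
Joint ranges: [-2.53, 2.53], [-0.31, 2.02], [-1.57, 1.55], [0.28, 2.44], [-1.29, 4.43], [0.15, 1.84], [-2.92, 2.92]. Speed limits (rad/s): [2.57, 2.57, 3.14, 3.14, 3.14, 3.14, 3.14].

## Interface

Orientations are given as [roll, pitch, yaw] about the fixed x, y, z axes, in that order (R = Rz(yaw) Ry(pitch) Rx(roll)).
In Python, from cell import * gives the robot as it stands. The module is installed in compiled form; this text tells all that it offers.
- The arm moves only by the tool jog_arm, never from a script. Its argument "rows" is a list that holds one entry, the list of rows, each a list of 7 numbers: the turn, a rotation vector about the tool's x, y, z in degrees, then the shift along the tool's x, y, z in mm, then the closure, from 0 (fully open) to 1 (shut). In form: [[[rx, ry, rz, x, y, z, gripper], ...]]. A call has 1 to 5 rows; each row is the pose to reach, as a shift and turn from the pose commanded when the call began, along the tool's axes at that moment; what a row does not reach only later rows make up. A row lasts 1/12 s, in which the tool goes at most 41.7 mm and 7.16 degrees, less where a joint would pass 70% of its speed; a pose out of reach is approached as far as the arm can. A call with a gripper value outside its range is refused whole. The fingers move at their own pace and stop on an object; the grip force is fixed at half the most. Time passes only in rows, so rows that repeat a pose let the fingers close. It gives the time, the measured TCP pose, the force and the opening at its end, in the units of the state.
- sense(): the state, without advancing time (a new reading comes with each control period).
- grab_frame(name): name is "scene" or "top" or "wrist"; returns (picture, depth): 400x640x3 uint8, red, green, blue; 400x640 float32, m along the optical axis (not along the pixel's ray), 0 where there is no reading.
- camera_params(name): a dict with "K" (3x3 intrinsics, pixels), "cam_to_world" (4x4, takes a point from camera to world coordinates). Camera axes: x right, y down, z forward; pixel columns grow to the right and rows downward; lengths in m; the calibration is good to about 2 mm. A picture is of the moment at which its call begins: read the wrist's pose just before it. camera_params takes no time and is no camera call; for the wrist camera it gives the pose at the moment of the call.
- sign_off(): hands the job in, once; it reports no verdict.
The state is a dict: "time": time; "joint_pos": joint angles; "qvel": joint speeds; "tau": joint torques, N m; "eef_pos": TCP position; "tcp_rot": TCP orientation; "contact_force": force on the tool from outside, world axes, zero at the start; "ft_torque": the same for the moment, N m; "width": opening from 0.0 (shut) to 1.0 (fully open).
Only numpy, scipy, OpenCV 4.12 (cv2) and the standard library are available. Lean on these libraries where they do the work, as an engineer would, in place of code of your own. Each camera call takes 0.05 s, during which the arm holds its last target. There are 200 camera calls.

## Working session

There is one attempt and no reset: what is moved stays moved. The work goes in short steps, Python scripts to look and compute and a tool call to move; the robot and the scene stay as the last step left them, time stands still between calls to the robot, and variables do not carry over. Pictures are saved under pics/ and viewed, about 8 in all and at most 12, crops included, and the job is handed in when it is done.

Besides the shell and the picture viewer there is one more tool, called as name(argument=value, ...), one argument or row to a line, values as JSON. jog_arm: Moves the arm, as the interface text tells. Its arguments: {"type":"object","properties":{"rows":{"type":"array","items":{"type":"array","items":{"type":"array","items":{"type":"number"}}}}},"required":["rows"]}

```bash
mkdir -p pics; cat > h.py <<'E'
from cell import *
import numpy as np, cv2
def snap(n,fn):
    p=camera_params(n); im,d=grab_frame(n)
    cv2.imwrite('pics/'+fn+'.png',im[:,:,::-1]); np.savez('pics/'+fn,im=im,d=d,K=p['K'],T=p['cam_to_world']); return im,d,p
def world(d,K,T):
    v,u=np.indices(d.shape); P=np.stack([(u-K[0,2])/K[0,0]*d,(v-K[1,2])/K[1,1]*d,d],-1)
    return P@T[:3,:3].T+T[:3,3]
def ray(u,v,K,T,z):
    r=T[:3,:3]@np.array([(u-K[0,2])/K[0,0],(v-K[1,2])/K[1,1],1]); o=T[:3,3]
    return o+r*(z-o[2])/r[2]
E
python3 - <<'E'
from h import *
for n in('scene','top'):
    im,d,p=snap(n,n+'0'); print(n,np.round(p['K'],1).tolist(),np.round(p['cam_to_world'],3).tolist())
s=sense(); print({k:np.round(v,3).tolist() for k,v in s.items()})
E
```

```text
scene [[399.1, 0.0, 319.4], [0.0, 399.1, 203.5], [0.0, 0.0, 1.0]] [[-0.306, 0.605, -0.735, 1.166], [0.952, 0.198, -0.234, 0.253], [0.004, -0.772, -0.636, 0.652], [0.0, 0.0, 0.0, 1.0]]
top [[366.6, 0.0, 321.0], [0.0, 366.6, 202.4], [0.0, 0.0, 1.0]] [[0.013, -0.981, 0.195, 0.46], [-1.0, -0.01, 0.017, 0.04], [-0.014, -0.195, -0.981, 0.903], [0.0, 0.0, 0.0, 1.0]]
{'time': 0.1, 'joint_pos': [1.069, 0.468, -0.012, 1.604, 0.006, 1.071, -0.056], 'qvel': [0.001, -0.002, -0.0, -0.0, -0.001, 0.0, -0.001], 'tau': [0.002, -53.352, 0.022, -25.197, 0.012, 0.004, 0.0], 'eef_pos': [0.288, -0.582, 0.23], 'tcp_rot': [-1.571, 0.002, -1.112], 'contact_force': [-0.495, 0.024, -0.476], 'ft_torque': [-0.037, 0.027, 0.001], 'width': 1.0}
```

View pics/scene0.png

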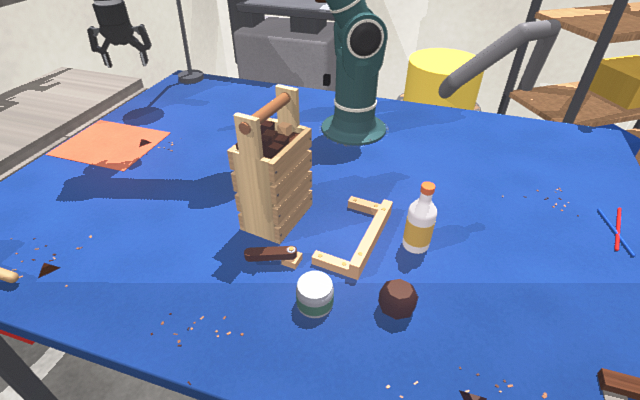

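View pics/top0.png

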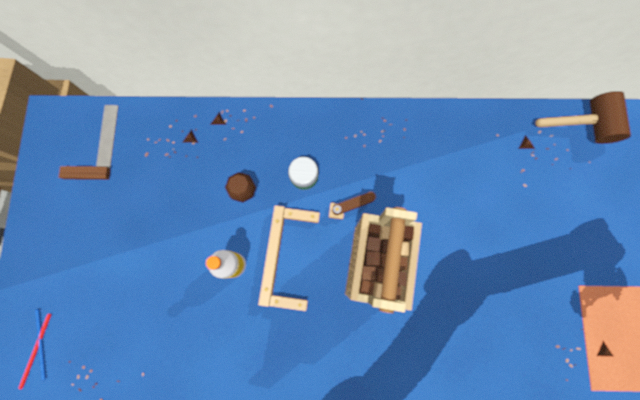

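The two pictures show these positions:

| Thing | Scene px | Top px |
|---|---|---|
| Crate | (272,180) | (388,260) |
| Bay | (355,240) | (285,260) |
| Button | (270,254) | (355,203) |
| Tin | – | (303,172) |
| Faceted block | – | (240,187) |
| Bottle | – | (228,264) |

Next I measure them from depth.

```bash
python3 - <<'E'
from h import *
def rect(n,P):
    P=P.astype(np.float32); (c,s,a)=cv2.minAreaRect(P[:,:2]*1000); print(n,len(P),np.round(c),np.round(s),round(a,1))
for n in('top0','scene0'):
    f=np.load(f'pics/{n}.npz'); W=world(f['d'],f['K'],f['T']); im=f['im'].astype(int)
    X,Y,Z=W[...,0],W[...,1],W[...,2]; ok=f['d']>0
    reg=ok&(X>.2)&(X<.75)&(Y>-.25)&(Y<.35)
    print(n,'table z',np.median(Z[reg&(Z<.015)]))
    def big(m,k=4):
        c,l,st,ce=cv2.connectedComponentsWithStats(m.astype(np.uint8)); 
        for i in np.argsort(-st[1:,4])[:k]+1:
            if st[i,4]>25: print('  px',ce[i].round(),end=' '); rect('',W[l==i])
    for nm,lo,hi in(('low',.012,.03),('btn/stop',.031,.045),('mid',.05,.07),('body',.04,.2),('rim',.205,.235),('handle',.26,.32)):
        print(nm); big(reg&(Z>lo)&(Z<hi),6)
    dark=(im.sum(-1)<260)&(im[...,0]>im[...,2]); print('dark'); big(reg&dark&(Z>.025)&(Z<.045))
E
```

```text
top0 table z -0.00013669988661824117
low
  px [286. 295.]  449 [481. 118.] [ 85. 191.] 83.1
  px [301. 215.]  339 [604. 104.] [31. 88.] 1.4
  px [335. 212.]  89 [617.  16.] [34. 34.] 82.5
  px [308. 186.]  42 [681.  92.] [20. 64.] 14.6
  px [250. 196.]  35 [652. 229.] [12. 52.] 52.1
  px [242. 266.]  33 [481. 242.] [14. 51.] 86.9
btn/stop
  px [272. 256.]  991 [507. 168.] [ 23. 232.] 83.0
  px [354. 203.]  450 [634. -25.] [ 25. 111.] 21.6
  px [306. 183.]  55 [684.  93.] [26. 68.] 13.7
  px [249. 194.]  45 [651. 231.] [15. 55.] 45.1
  px [241. 265.]  30 [483. 243.] [53. 16.] 0.6
mid
  px [303. 171.]  607 [706.  98.] [66. 66.] 63.3
  px [239. 185.]  520 [670. 251.] [64. 60.] 30.6
  px [238. 265.]  48 [484. 244.] [54. 17.] 1.8
body
  px [225. 264.]  795 [483. 262.] [54. 59.] 86.5
  px [303. 172.]  673 [705.  98.] [67. 70.] 13.4
  px [240. 186.]  629 [669. 252.] [67. 66.] 27.7
  px [354. 259.]  375 [498. -17.] [  2. 159.] 81.1
  px [378. 233.]  357 [533. -58.] [42. 54.] 82.1
  px [267. 284.]  183 [444. 176.] [ 22. 103.] 82.9
rim
  px [364. 263.]  1118 [493. -43.] [ 54. 160.] 81.1
  px [
[... 1028 characters left out ...]
. 266.] [60. 29.] 87.0
mid
  px [314. 286.]  909 [712. 101.] [68. 67.] 72.4
  px [399. 293.]  732 [676. 255.] [58. 64.] 24.6
  px [271. 212.]  385 [524. -37.] [ 91. 192.] 47.0
  px [418. 233.]  197 [504. 266.] [60. 28.] 88.6
body
  px [273. 189.]  4531 [493. -70.] [113. 163.] 81.1
  px [422. 215.]  1322 [496. 265.] [59. 44.] 80.1
  px [315. 288.]  1069 [713. 101.] [68. 68.] 72.4
  px [399. 295.]  940 [676. 253.] [66. 64.] 74.9
  px [369. 236.]  400 [511. 170.] [ 22. 233.] 83.1
rim
  px [274. 143.]  2036 [493. -70.] [112. 163.] 81.1
handle
  px [266. 113.]  1433 [495. -70.] [ 52. 170.] 81.0
dark
  px [264. 254.]  343 [638. -25.] [ 27. 108.] 20.4
  px [396. 309.]  240 [695. 254.] [31. 67.] 3.0
```

```bash
cat >> h.py <<'E'
from scipy.spatial.transform import Rotation as Ro
def tgt(yaw,tilt,pos,fr=None):
    """rows for pose: jaw yaw (deg), tilt of fingers from down towards yaw+90 (deg), TCP pos mm; fr=(yaw,tilt,pos) commanded now"""
    if fr is None: s=sense(); R0=Ro.from_euler('xyz',s['tcp_rot']); p0=np.array(s['eef_pos'])*1000
    else: R0=Ro.from_euler('xyz',[tilt0(fr[1]),0,fr[0]],degrees=True); p0=np.array(fr[2],float)
    R1=Ro.from_euler('xyz',[-90+tilt,0,yaw],degrees=True)
    r=(R0.inv()*R1).as_rotvec(degrees=True); d=R0.inv().apply(np.array(pos)-p0)
    print('delta',np.round(r,1).tolist(),np.round(d,1).tolist()); return r,d
def tilt0(t): return -90+t
A=np.radians(83); BX=np.array([np.cos(A),np.sin(A)]); BY=np.array([-BX[1],BX[0]]); BO=np.array([500.5,103.5])
def bay(x,y): return BO+x*BX+y*BY
E
python3 - <<'E'
from h import *
tgt(-8.9,45,(465,-240,120)); print(bay(-72,-128))
E
```

```text
delta [41.4, -51.9, 21.4] [-228.2, 110.8, 310.7]
[618.77131468  16.43740113]
```

jog_arm(
  rows=[
    [[8,-10,4,-46,22,62,0],[16,-20,8,-92,44,124,0],[16,-25,8,-114,55,155,0],[18,-25,9,-114,55,155,0],[18,-25,9,-114,55,155,0]],
  ],
)

```text
time: 0.52
eef_pos: [0.3764, -0.41, 0.1752]
tcp_rot: [-1.228, 0.084, -0.653]
contact_force: [1.3, -0.3, -0.2]
width: 0.999
```

```bash
python3 - <<'E'
from h import *
s=sense(); print(np.round(s['joint_pos'],2),np.round(s['eef_pos'],3),np.round(s['tcp_rot'],3))
tgt(-8.9,45,(465,-240,120))
E
```

```text
[ 1.13  0.5  -0.26  1.76 -0.22  1.07  0.35] [ 0.376 -0.41   0.175] [-1.228  0.084 -0.653]
delta [23.6, -26.8, 11.4] [-28.2, 117.9, 158.4]
```

jog_arm(
  rows=[
    [[5,-5,2,-6,24,32,0],[9,-10,4,-12,48,64,0],[14,-16,7,-18,72,96,0],[19,-21,9,-24,96,128,0],[23,-26,11,-28,118,158,0]],
  ],
)

```text
time: 0.93
eef_pos: [0.4653, -0.2416, 0.1195]
tcp_rot: [-0.807, 0.009, -0.182]
contact_force: [0.1, -0.8, -1.0]
width: 1.004
```

```bash
python3 - <<'E'
from h import *
s=sense(); print(np.round(s['joint_pos'],2),np.round(s['eef_pos'],3),np.round(s['tcp_rot'],3))
tgt(-8.9,45,(472,-190,15))
E
```

```text
[ 1.12  0.75 -0.49  1.76 -0.36  1.13  0.72] [ 0.465 -0.242  0.12 ] [-0.807  0.009 -0.182]
delta [1.2, -1.5, 0.7] [-1.8, 111.5, -34.8]
```

jog_arm(
  rows=[
    [[0.5,-0.5,0.3,-1,37,-12,0],[1,-1,0.5,-2,74,-23,0],[1.2,-1.5,0.7,-2,111,-35,0],[1.2,-1.5,0.7,-2,111,-35,0],[1.2,-1.5,0.7,-2,111,-35,0]],
  ],
)

```text
time: 1.35
eef_pos: [0.4708, -0.1904, 0.0142]
tcp_rot: [-0.786, 0.005, -0.157]
contact_force: [0.6, -1.0, 0.9]
width: 0.998
```

```bash
python3 - <<'E'
from h import *
s=sense(); print(np.round(s['joint_pos'],2),np.round(s['eef_pos'],4),np.round(np.degrees(s['tcp_rot']),2))
snap('scene','s1')
tgt(-8.9,45,(478,-153,15))
E
```

```text
[ 1.06  0.91 -0.49  1.82 -0.36  0.94  0.78] [ 0.4708 -0.1904  0.0142] [-45.01   0.26  -8.98]
delta [0.2, -0.2, 0.1] [-0.2, 28.6, 27.7]
```

View pics/s1.png

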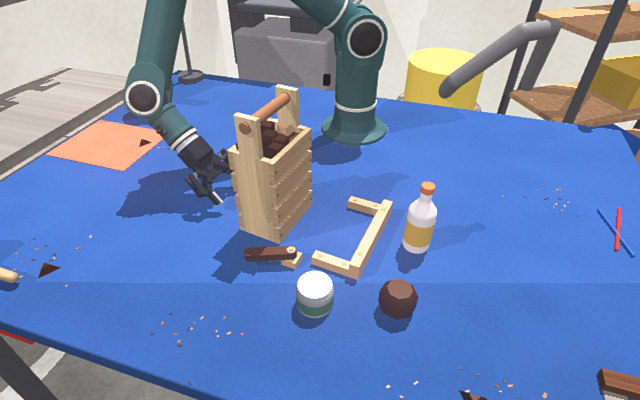

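Crate stands upright; gripper is low behind its outer face (px 205,185), clear of the handle. Advance to contact.

jog_arm(
  rows=[
    [[0,0,0,0,14,14,0],[0,0,0,0,28,28,0],[0,0,0,0,37,37,0],[0,0,0,0,41,41,0],[0,0,0,0,43,43,0]],
  ],
)

```text
time: 1.82
eef_pos: [0.4822, -0.1325, 0.0166]
tcp_rot: [-0.791, -0.002, -0.158]
contact_force: [0.1, 0.1, 0.1]
width: 0.997
```

jog_arm(
  rows=[
    [[0,0,0,0,2,2,0],[0,0,0,0,4,4,0],[0,0,0,0,6,6,0],[0,0,0,0,8,8,0],[0,0,0,0,8,8,0]],
  ],
)

```text
time: 2.23
eef_pos: [0.4832, -0.1214, 0.0151]
tcp_rot: [-0.79, 0.0, -0.158]
contact_force: [-0.3, -0.4, 0.3]
width: 1.002
```

jog_arm(
  rows=[
    [[0,0,0,0,2,2,0],[0,0,0,0,4,4,0],[0,0,0,0,6,6,0],[0,0,0,0,7,7,0],[0,0,0,0,8,8,0]],
  ],
)

```text
time: 2.65
eef_pos: [0.4854, -0.1147, 0.0146]
tcp_rot: [-0.795, -0.001, -0.163]
contact_force: [-5.2, -13.8, 8.5]
width: 0.998
```

jog_arm(
  rows=[
    [[0,0,0,-1,5,5,0],[0,-0.1,0.1,-2,10,10,0],[0,-0.2,0.2,-3,15,15,0],[0,-0.3,0.3,-4,20,20,0],[0,-0.4,0.4,-5,25,25,0]],
  ],
)

```text
time: 3.07
eef_pos: [0.4881, -0.0795, 0.0144]
tcp_rot: [-0.796, -0.004, -0.156]
contact_force: [0.8, -13.4, 5.6]
width: 1.001
```

jog_arm(
  rows=[
    [[0,0,0,-1,5,5,0],[0,-0.1,0.1,-2,10,10,0],[0,-0.2,0.2,-3,15,15,0],[0,-0.3,0.3,-4,19,19,0],[0,-0.4,0.4,-5,22,22,0]],
  ],
)

```text
time: 3.48
eef_pos: [0.4882, -0.0474, 0.0143]
tcp_rot: [-0.796, -0.004, -0.146]
contact_force: [1.2, -13.4, 5.3]
width: 0.997
```

```bash
cat >> h.py <<'E'
def crate(fn):
    for n in('top','scene'):
        im,d,p=snap(n,fn+n); W=world(d,p['K'],p['cam_to_world']); X,Y,Z=W[...,0],W[...,1],W[...,2]
        m=(d>0)&(X>.35)&(X<.63)&(Y>-.2)&(Y<.3)&(Z>.205)&(Z<.235)&((im[...,0].astype(int)>im[...,2]+15))
        m=cv2.morphologyEx(m.astype(np.uint8),cv2.MORPH_OPEN,np.ones((2,2)))>0
        c,s,a=cv2.minAreaRect((W[m][:,:2]*1000).astype(np.float32)); v=np.array(c)-BO
        print(n,'crate',np.round(c,1),np.round(s,1),round(a,2),'bay xy',np.round([v@BX,v@BY],1), 'rimz',round(float(np.median(Z[m])),4))
E
python3 -c "
from h import *
crate('c1')"
```

```text
top crate [499.7 -12. ] [142.7 207.6] 81.35 bay xy [-114.8  -13.3] rimz 0.2184
scene crate [623.2  38.7] [1156.7  161. ] 13.66 bay xy [ -49.4 -129.7] rimz 0.2187
```

```bash
python3 - <<'E'
s=open('h.py').read()
s=s.replace("np.ones((2,2)))>0\n","np.ones((2,2)))\n        n_,l,st,_=cv2.connectedComponentsWithStats(m,connectivity=8); m=np.isin(l,[i for i in range(1,n_) if st[i,4]>60])\n")
s=s.replace("(Z>.205)&(Z<.235)","(Z>.212)&(Z<.228)")
open('h.py','w').write(s)
E
python3 -c "
from h import *
crate('c2')
im=np.vstack([np.load('pics/c2top.npz')['im'][120:360,150:470],np.load('pics/c2scene.npz')['im'][70:310,150:470]])
cv2.imwrite('pics/m2.png',im[:,:,::-1])"
```

```text
top crate [499.7  -9.8] [143.5 207.3] 81.5 bay xy [-112.5  -13. ] rimz 0.2187
scene crate [627.2  39.9] [1148.6  160.4] 13.67 bay xy [ -47.7 -133.5] rimz 0.2189
```

View pics/m2.png

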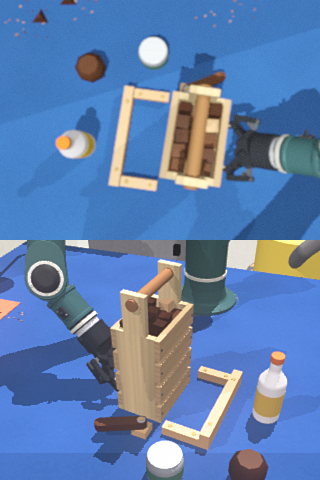

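```bash
sed -i 's/np.ones((2,2))/np.ones((3,3))/' h.py
cat >> h.py <<'E'
def crate2(fn):
    s=sense(); ty=s['eef_pos'][1]
    for n in('top','scene'):
        im,d,p=snap(n,fn+n); W=world(d,p['K'],p['cam_to_world']); X,Y,Z=W[...,0],W[...,1],W[...,2]
        col=im[...,0].astype(int)>im[...,2]+15
        for nm,lo,hi in(('rim',.212,.228),('handle',.26,.32)):
            m=(d>0)&(X>.37)&(X<.63)&(Y>ty-.03)&(Y<ty+.16)&(Z>lo)&(Z<hi)&col
            c,l,st,_=cv2.connectedComponentsWithStats(m.astype(np.uint8)); m=np.isin(l,[i for i in range(1,c) if st[i,4]>40])
            c,sz,a=cv2.minAreaRect((W[m][:,:2]*1000).astype(np.float32)); v=np.array(c)-BO
            print(n,nm,np.round(c,1),np.round(sz,1),round(a,2),'bay xy',np.round([v@BX,v@BY],1),'z',round(float(np.median(Z[m])),4))
E
python3 -c "
from h import *
crate2('c3'); s=sense(); print(s['time'],s['eef_pos'],s['contact_force'])"
```

```text
top rim [493.5   4.3] [110. 160.] 81.59 bay xy [-99.3  -5.2] z 0.2191
top handle [493.4   4.5] [ 49.9 171.9] 81.6 bay xy [-99.1  -5.1] z 0.2958
scene rim [497.3   5.5] [111.8 162.4] 81.48 bay xy [-97.7  -8.8] z 0.2194
scene handle [499.    4.6] [ 52.1 170. ] 81.66 bay xy [-98.3 -10.6] z 0.2923
3.7833 [ 0.4879518  -0.04621938  0.01442383] [ 2.79329314 -6.87624207  2.00526275]
```

jog_arm(
  rows=[
    [[0,-0.1,0.1,-1,5,5,0],[0,-0.2,0.2,-2,10,10,0],[0,-0.3,0.3,-3,15,15,0],[0,-0.4,0.4,-4,19,19,0],[0,-0.5,0.5,-5,23,23,0]],
  ],
)

```text
time: 4.2
eef_pos: [0.4879, -0.0147, 0.014]
tcp_rot: [-0.796, -0.004, -0.134]
contact_force: [0.6, -13.3, 4.9]
width: 1.0
```

jog_arm(
  rows=[
    [[0,-0.1,0.1,-1,5,5,0],[0,-0.2,0.2,-2,10,10,0],[0,-0.3,0.3,-3,15,15,0],[0,-0.4,0.4,-4,19,19,0],[0,-0.5,0.5,-4,23,23,0]],
  ],
)

```text
time: 4.62
eef_pos: [0.4879, 0.0183, 0.014]
tcp_rot: [-0.795, -0.003, -0.121]
contact_force: [-0.7, -14.1, 7.7]
width: 0.998
```

```bash
python3 -c "
from h import *
crate2('c4'); s=sense(); print(s['time'],s['eef_pos'],np.degrees(s['tcp_rot']),s['contact_force'])"
```

```text
top rim [491.9  69. ] [110.  159.9] 82.9 bay xy [-35.3   4.3] z 0.219
top handle [492.   68.9] [ 49.9 171.9] 83.02 bay xy [-35.3   4.3] z 0.296
scene rim [495.5  71.4] [111.4 162.9] 83.13 bay xy [-32.4   1.1] z 0.2195
scene handle [498.3  71.1] [ 50.9 169. ] 83.06 bay xy [-32.4  -1.8] z 0.2927
4.7167 [0.48766477 0.02005598 0.01421015] [-45.4754527   -0.16382707  -6.85831312] [ 2.6580911  -5.20804316  1.34990268]
```

jog_arm(
  rows=[
    [[0,0,0,0,4,4,0],[0,0,0,0,8,8,0],[0,0,0,0,12,12,0],[0,0,0,0,16,16,0],[0,0,0,0,19,19,0]],
  ],
)

```text
time: 5.13
eef_pos: [0.4904, 0.0457, 0.0139]
tcp_rot: [-0.794, -0.003, -0.12]
contact_force: [-1.1, -13.5, 7.8]
width: 1.005
```

jog_arm(
  rows=[
    [[0,0,0,0,1,1,0],[0,0,0,0,2,2,0],[0,0,0,0,3,3,0],[0,0,0,0,4,4,0],[0,0,0,0,5,5,0]],
  ],
)

```text
time: 5.55
eef_pos: [0.4911, 0.0523, 0.0138]
tcp_rot: [-0.794, -0.002, -0.12]
contact_force: [-2.0, -14.6, 7.3]
width: 1.0
```

jog_arm(
  rows=[
    [[0,0,0,0,0.7,0.7,0],[0,0,0,0,1.4,1.4,0],[0,0,0,0,2.1,2.1,0],[0,0,0,0,2.8,2.8,0],[0,0,0,0,3.5,3.5,0]],
  ],
)

```text
time: 5.97
eef_pos: [0.4915, 0.0532, 0.0131]
tcp_rot: [-0.798, -0.003, -0.123]
contact_force: [-11.7, -36.4, 23.7]
width: 0.998
```

jog_arm(
  rows=[
    [[0,0,0,0,0.5,0.5,0],[0,0,0,0,1,1,0],[0,0,0,0,1,1,0],[0,0,0,0,1,1,0]],
  ],
)

```text
time: 6.3
eef_pos: [0.4915, 0.0532, 0.0131]
tcp_rot: [-0.799, -0.003, -0.123]
contact_force: [-13.6, -38.7, 24.5]
width: 0.999
```

```bash
python3 -c "
from h import *
crate2('c5'); s=sense(); print(s['time'],s['eef_pos'],np.degrees(s['tcp_rot']),s['contact_force'],s['ft_torque'])
f=np.load('pics/c5top.npz')['im'][150:330,200:440];g=np.load('pics/c5scene.npz')['im'][70:310,200:440]
cv2.imwrite('pics/m5.png',cv2.resize(np.vstack([f,g])[:,:,::-1],None,fx=1.4,fy=1.4))"
```

```text
top rim [495.1 103.6] [110.4 160.1] 82.98 bay xy [-0.5  5.4] z 0.219
top handle [495.1 103.6] [ 50.2 172.1] 83.08 bay xy [-0.6  5.4] z 0.2959
scene rim [499.1 104.4] [111.  162.1] 82.84 bay xy [0.7 1.5] z 0.2195
scene handle [501.  104.2] [ 51.  170.5] 83.1 bay xy [ 0.7 -0.4] z 0.2932
6.4 [0.49150241 0.05322267 0.01305386] [-45.8041148   -0.15336985  -7.07479134] [-12.43909179 -38.06607651  23.90958903] [-2.44924084  1.72908839  1.7026694 ]
```

View pics/m5.png

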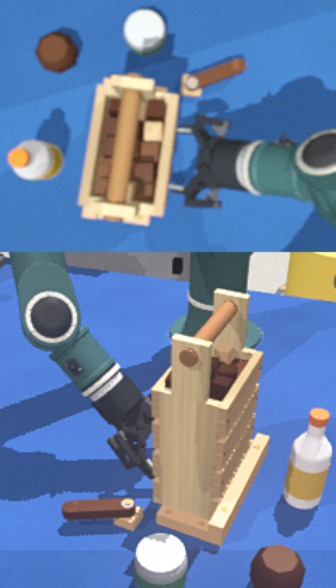

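Crate is home: square (83.0° vs bay 83.0°), x within 1 mm, force rise at the stop, and upright. Retreat.

jog_arm(
  rows=[
    [[0,0,0,0,-10,-10,0],[0,0,0,0,-30,-30,0],[0,0,0,0,-58,-58,0],[0,0,0,0,-84,-34,0.5],[0,0,0,0,-110,-8,1]],
  ],
)

```text
time: 6.82
eef_pos: [0.4794, -0.022, 0.0859]
tcp_rot: [-0.788, 0.006, -0.12]
contact_force: [0.8, 0.1, 1.1]
width: 0.749
```

```bash
python3 -c "
from h import *
s=sense(); print(s['time'],s['eef_pos'],np.degrees(s['tcp_rot']),s['contact_force'],np.round(s['joint_pos'],2))
tgt(-7,30,(687,-40,110))"
```

```text
6.8167 [ 0.47939776 -0.02202253  0.08591547] [-45.13116033   0.32472366  -6.84848406] [0.84745967 0.07921859 1.09952073] [ 0.94  0.74 -0.64  2.02 -0.48  0.78  0.65]
delta [-14.9, -0.1, -0.4] [208.1, -13.0, 22.7]
```

jog_arm(
  rows=[
    [[-3,0,0,41,-3,5,1],[-6,0,0,82,-6,9,1],[-9,0,0,123,-8,14,1],[-12,0,0,164,-10,18,1],[-15,0,-0.4,205,-13,23,1]],
  ],
)

```text
time: 7.23
eef_pos: [0.6863, -0.0355, 0.1127]
tcp_rot: [-1.054, -0.005, -0.118]
contact_force: [1.0, -0.1, -1.0]
width: 0.008
```

```bash
python3 - <<'E'
from h import *
s=sense(); print(s['time'],s['eef_pos'],np.degrees(s['tcp_rot']),s['contact_force'],np.round(s['joint_pos'],2),s['width'])
tgt(-7,30,(687,-36,22))
im,d,p=snap('wrist','w1')
for q in('c5top','c5scene'):
    f=np.load(f'pics/{q}.npz'); W=world(f['d'],f['K'],f['T']); X,Y,Z=W[...,0],W[...,1],W[...,2]
    m=(f['d']>0)&(X>.58)&(X<.7)&(Y>-.12)&(Y<.05)&(Z>.03)&(Z<.045)
    print(m.sum(),cv2.minAreaRect((W[m][:,:2]*1000).astype(np.float32)))
E
```

```text
7.2333 [ 0.68628718 -0.03545638  0.11271651] [-60.36908143  -0.26848477  -6.76809498] [ 0.97105489 -0.11607001 -0.97880012] [ 0.52  0.77 -0.43  1.57 -0.28  0.91  0.25] 0.007623983283971223
delta [0.4, 0.3, 0.1] [0.3, 78.6, -45.2]
447 ((633.414306640625, -24.702606201171875), (24.489776611328125, 110.5488510131836), 21.540786743164062)
533 ((636.7958984375, -23.786479949951172), (27.547142028808594, 109.86361694335938), 21.12980842590332)
```

View pics/w1.png

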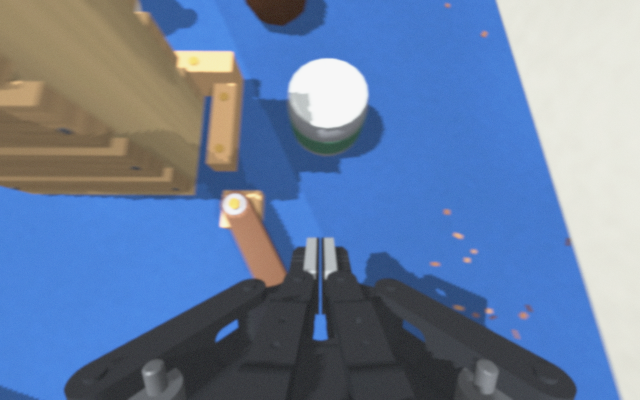

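The wrist view shows the button at px (235,205)–(275,280), left of the shut fingertips at (320,260). The tin is well clear. Lowering beside the button.

jog_arm(
  rows=[
    [[0,0,0,0,30,-17,1],[0,0,0,0,60,-34,1],[0,0,0,0,78,-45,1],[0,0,0,0,78,-45,1]],
  ],
)

```text
time: 7.62
eef_pos: [0.6808, -0.0352, 0.0162]
tcp_rot: [-1.05, 0.005, -0.117]
contact_force: [-1.2, 0.8, -1.2]
width: -0.0
```

```bash
cat > path.py <<'E'
from h import *
s=sense(); R=Ro.from_euler('xyz',s['tcp_rot']); p0=np.array(s['eef_pos'])*1000; print(p0,np.degrees(s['tcp_rot']),s['contact_force'])
piv=np.array([618,16.4])
for th in range(-70,-196,-6):
    t=np.radians(th); u=np.array([np.cos(t),np.sin(t)]); n=np.array([-u[1],u[0]]); off=26 if th>-130 else 26-(-130-th)/57*5
    P=piv+78*u+off*n; q=R.inv().apply(np.array([P[0],P[1],22])-p0); print(th,P.round(),q.round(1))
E
python3 path.py
```

```text
[680.75419093 -35.21247325  16.23276558] [-60.16307023   0.30055925  -6.69977744] [-1.23242204  0.83658629 -1.20448509]
-70 [669. -48.] [-10.1 -12.   -9.4]
-76 [662. -53.] [-16.5 -14.8 -14.4]
-82 [655. -57.] [-23.4 -17.3 -18.8]
-88 [647. -61.] [-30.9 -19.4 -22.6]
-94 [638. -63.] [-38.7 -21.1 -25.6]
-100 [630. -65.] [-46.9 -22.4 -28. ]
-106 [621. -66.] [-55.3 -23.3 -29.6]
-112 [613. -66.] [-63.9 -23.7 -30.4]
-118 [604. -65.] [-72.5 -23.7 -30.4]
-124 [596. -63.] [-81.  -23.2 -29.7]
-130 [588. -60.] [-89.5 -22.3 -28.2]
-136 [580. -56.] [-98.1 -20.8 -25.6]
-142 [572. -51.] [-106.3  -18.8  -22.3]
-148 [565. -46.] [-114.   -16.4  -18.2]
-154 [558. -39.] [-121.1  -13.6  -13.3]
-160 [553. -32.] [-127.6  -10.4   -7.9]
-166 [548. -25.] [-133.3   -6.9   -1.8]
-172 [544. -17.] [-138.2   -3.1    4.7]
-178 [541.  -8.] [-142.2    0.9   11.7]
-184 [539.   1.] [-145.3    5.1   19. ]
-190 [538.  10.] [-147.4    9.5   26.5]
```

jog_arm(
  rows=[
    [[0,0,0,-10,-12,-9,1],[0,0,0,-16,-15,-14,1],[0,0,0,-23,-17,-19,1],[0,0,0,-31,-19,-23,1],[0,0,0,-39,-21,-26,1]],
  ],
)

```text
time: 8.03
eef_pos: [0.642, -0.0647, 0.0281]
tcp_rot: [-1.051, -0.006, -0.118]
contact_force: [0.6, 0.8, 0.0]
width: -0.001
```

jog_arm(
  rows=[
    [[0,0,0,-8,-1,-2,1],[0,0,0,-16,-2,-4,1],[0,0,0,-25,-2.5,-5,1],[0,0,0,-34,-2.5,-5,1],[0,0,0,-42,-2,-4,1]],
  ],
)

```text
time: 8.45
eef_pos: [0.5991, -0.0635, 0.0268]
tcp_rot: [-1.051, -0.005, -0.118]
contact_force: [1.4, 0.8, -0.6]
width: 0.003
```

```bash
python3 - <<'E'
from h import *
s=sense(); print(s['time'],s['eef_pos'],np.degrees(s['tcp_rot']),s['contact_force'],s['joint_pos'].round(2) if hasattr(s['joint_pos'],'round') else s['joint_pos'])
f,_,_=snap('top','b1top');g,_,_=snap('scene','b1scene')
cv2.imwrite('pics/mb1.png',cv2.resize(np.vstack([f[150:330,200:440],g[70:310,200:440]])[:,:,::-1],None,fx=1.4,fy=1.4))
E
python3 path.py
```

```text
8.45 [ 0.59905499 -0.06351672  0.02684175] [-60.22723146  -0.25838158  -6.75638427] [ 1.41231338  0.79574544 -0.56668955] [ 0.64  0.81 -0.46  1.78 -0.28  0.73  0.4 ]
[598.21170149 -63.05380716  26.68598863] [-60.20685015  -0.15300024  -6.70208251] [-0.28145977  0.66226746  0.61566578]
-70 [669. -48.] [68.6 15.8 17.7]
-76 [662. -53.] [62.3 12.9 12.7]
-82 [655. -57.] [55.3 10.3  8.3]
-88 [647. -61.] [47.9  8.2  4.6]
-94 [638. -63.] [40.   6.4  1.6]
-100 [630. -65.] [31.8  5.1 -0.8]
-106 [621. -66.] [23.4  4.1 -2.3]
-112 [613. -66.] [14.9  3.7 -3.1]
-118 [604. -65.] [ 6.3  3.6 -3.1]
-124 [596. -63.] [-2.3  4.1 -2.3]
-130 [588. -60.] [-10.7   4.9  -0.8]
-136 [580. -56.] [-19.3   6.4   1.8]
-142 [572. -51.] [-27.5   8.3   5.2]
-148 [565. -46.] [-35.2  10.6   9.3]
-154 [558. -39.] [-42.4  13.4  14.2]
-160 [553. -32.] [-48.8  16.5  19.7]
-166 [548. -25.] [-54.5  20.   25.8]
-172 [544. -17.] [-59.4  23.7  32.3]
-178 [541.  -8.] [-63.4  27.7  39.3]
-184 [539.   1.] [-66.5  31.9  46.6]
-190 [538.  10.] [-68.7  36.2  54.2]
```

View pics/mb1.png

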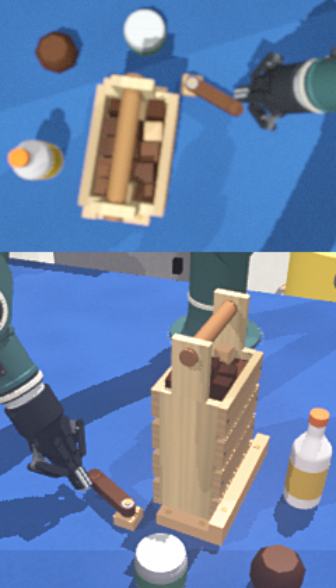

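The button (top crop px 190,82 to 235,108) is rotating ahead of the fingertip, which is near its end. The crate hasn't moved.

jog_arm(
  rows=[
    [[0,0,0,-11,5,-1,1],[0,0,0,-19,6,2,1],[0,0,0,-27,8,5,1],[0,0,0,-35,11,9,1],[0,0,0,-41,14,14,1]],
  ],
)

```text
time: 8.97
eef_pos: [0.5609, -0.0393, 0.0215]
tcp_rot: [-1.051, -0.004, -0.118]
contact_force: [0.5, -1.6, 0.6]
width: -0.002
```

jog_arm(
  rows=[
    [[0,0,0,-5,3,6,1],[0,0,0,-9,6,12,1],[0,0,0,-13,10,18,1],[0,0,0,-15,13,24,1],[0,0,0,-16,15,28,1]],
  ],
)

```text
time: 9.38
eef_pos: [0.5489, -0.0049, 0.0223]
tcp_rot: [-1.051, -0.004, -0.116]
contact_force: [-0.1, -0.8, -0.3]
width: -0.001
```

```bash
cat > btn.py <<'E'
from h import *
import sys
s=sense(); print(s['time'],s['eef_pos'],s['contact_force'])
f,d,p=snap('top',sys.argv[1]+'top');g,e,q=snap('scene',sys.argv[1]+'scene')
for im,dd,pp in((f,d,p),(g,e,q)):
    W=world(dd,pp['K'],pp['cam_to_world']); X,Y,Z=W[...,0],W[...,1],W[...,2]; im=im.astype(int)
    m=(dd>0)&(X>.45)&(X<.66)&(Y>-.12)&(Y<.045)&(Z>.03)&(Z<.043)&(im[...,0]>im[...,2]+12)
    c,l,st,_=cv2.connectedComponentsWithStats(m.astype(np.uint8)); m=l==1+np.argmax(st[1:,4])
    c,sz,a=cv2.minAreaRect((W[m][:,:2]*1000).astype(np.float32)); v=np.array(c)-BO
    print(m.sum(),np.round(c),np.round(sz),round(a,1),'bay',np.round([v@BX,v@BY],1))
cv2.imwrite('pics/'+sys.argv[1]+'.png',cv2.resize(np.vstack([f[150:330,200:440],g[70:310,200:440]])[:,:,::-1],None,fx=1.4,fy=1.4))
E
python3 btn.py b2; python3 path.py | tail -5
```

```text
9.3833 [ 0.5488659  -0.00486234  0.02232337] [-0.10722345 -0.83621508 -0.28767439]
388 [574.  15.] [111.  22.] 0.2 bay [-79.  -84.2]
392 [577.  17.] [111.  27.] 2.9 bay [-76.6 -86.5]
-166 [548. -25.] [  0.9  -9.5 -17.6]
-172 [544. -17.] [ -4.   -5.7 -11. ]
-178 [541.  -8.] [-8.  -1.8 -4. ]
-184 [539.   1.] [-11.1   2.4   3.3]
-190 [538.  10.] [-13.2   6.7  10.9]
```

jog_arm(
  rows=[
    [[0,0,0,0,1.5,2.6,1],[0,0,0,0,3,5.2,1],[0,0,0,0,4,7,1],[0,0,0,0,5,8.7,1],[0,0,0,0,5.5,9.5,1]],
  ],
)

```text
time: 9.9
eef_pos: [0.5507, 0.0048, 0.0222]
tcp_rot: [-1.051, -0.004, -0.118]
contact_force: [-1.0, -2.0, -0.6]
width: 0.001
```

jog_arm(
  rows=[
    [[0,0,0,0,0.5,0.9,1],[0,0,0,0,1,1.7,1],[0,0,0,0,1.5,2.6,1],[0,0,0,0,2,3.5,1]],
  ],
)

```text
time: 10.23
eef_pos: [0.5508, 0.0053, 0.0218]
tcp_rot: [-1.054, -0.004, -0.12]
contact_force: [-5.3, -11.7, 6.3]
width: 0.001
```

```bash
python3 btn.py b3
```

```text
10.2333 [0.55084894 0.00531591 0.0217978 ] [ -5.3049336  -11.72205884   6.26568984]
390 [574.  21.] [ 24. 111.] 82.4 bay [-72.4 -83.1]
361 [580.  25.] [ 35. 108.] 78.0 bay [-68.5 -88.8]
```

Angle is 82.4° against 83° and the force rose to 12 N, so the button is at its limit. Now move clear.

jog_arm(
  rows=[
    [[0,0,0,0,-5,-9,1],[0,0,0,0,-15,-26,1],[0,0,0,0,-35,-50,1],[0,0,0,0,-68,-60,1],[0,0,0,0,-100,-70,1]],
  ],
)

```text
time: 10.75
eef_pos: [0.5373, -0.1021, 0.0742]
tcp_rot: [-1.05, -0.003, -0.118]
contact_force: [0.5, 0.7, -0.0]
width: 0.001
```

jog_arm(
  rows=[
    [[0,0,0,0,-15,-35,1],[0,0,0,0,-30,-70,1],[0,0,0,0,-45,-100,1],[0,0,0,0,-45,-100,1],[0,0,0,0,-45,-100,1]],
  ],
)

```text
time: 11.17
eef_pos: [0.525, -0.2123, 0.0632]
tcp_rot: [-1.052, -0.005, -0.123]
contact_force: [0.4, 1.3, 0.3]
width: 0.002
```

```bash
python3 btn.py b4; sed -i 's/(Y>ty-.03)&(Y<ty+.16)/(Y>.02)\&(Y<.2)/' h.py; python3 -c "
from h import *
crate2('c6')
W={}
for n in('top0','c6top'):
    f=np.load(f'pics/{n}.npz');w=world(f['d'],f['K'],f['T']);X,Y,Z=w[...,0],w[...,1],w[...,2]
    for nm,x,y in(('tin',.706,.098),('blk',.67,.251),('bot',.483,.262)):
        m=(f['d']>0)&(np.hypot(X-x,Y-y)<.06)&(Z>.045); print(n,nm,m.sum(),np.round(w[m].mean(0),4))"
```

```text
11.1667 [ 0.52501756 -0.21231532  0.06322594] [0.37721597 1.33614967 0.26997259]
382 [574.  21.] [ 24. 111.] 82.9 bay [-72.7 -83. ]
326 [580.  26.] [ 32. 108.] 83.0 bay [-66.9 -88.7]
top rim [495.  103.7] [110.3 160.2] 83.08 bay xy [-0.4  5.5] z 0.219
top handle [495.  103.8] [ 50.4 171.6] 83.06 bay xy [-0.4  5.5] z 0.2959
scene rim [499.  104.5] [110.8 163.4] 83.25 bay xy [0.8 1.6] z 0.2195
scene handle [501.3 104.5] [ 50.5 171.1] 83.05 bay xy [ 1.1 -0.7] z 0.293
top0 tin 654 [0.7038 0.0977 0.0584]
top0 blk 602 [0.6671 0.2495 0.0574]
top0 bot 784 [0.4815 0.2548 0.1202]
c6top tin 655 [0.7038 0.0978 0.0585]
c6top blk 604 [0.667  0.2493 0.0574]
c6top bot 785 [0.4815 0.2549 0.1204]
```

View pics/b4.png

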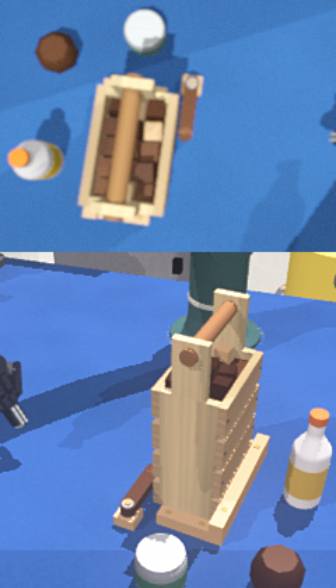

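The crate is home and square, with the button closed across its front (top crop px 190,85 to 186,135). The arm is clear and the other three items haven't moved. Handing in.

```bash
python3 -c "
from cell import *
print(sign_off())"
```

```text
the job is handed in; nothing more can be done
None
```

The crate is stowed and the turn-button is closed. I handed the job in at about 11.5 s on the robot's clock, and sign-off reported no verdict.

**Crate:** I pushed it low, with both open fingertips about 30 mm above the bench, until it met the back stop. The push took about 14 N, and the force rose to 39 N at the stop.
- It stands at 83.1° against the bay's 83.0°, and within about 1 mm of home along the bay.
- Its rim height didn't change, so it is upright.
- The handle was not touched.

**Turn-button:** I pushed it round with the shut fingertips until it stopped, at about 12 N. It lies at 82.9–83.0°, straight across the crate's front face, and stayed there when the arm backed off. The gripper ended about 0.2 m clear, with no contact force.

**Glue bottle, wax tin and faceted block:** these measure within 0.2 mm of where they started.

**Disagreement:** the two cameras differ by about 4–6 mm on the crate's sideways position in the bay (+5.5 mm from the top camera, −0.7 to +1.6 mm from the scene camera). Both readings are inside the 14 mm of play.

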